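Mark the softest machine foot of the hardness tester

ROBOT

A 6-joint arm with a two-finger parallel gripper is mounted at the origin on the work surface. World frame = base frame: x ahead of the robot, y to its left, z up, the work surface at z = 0. Lengths are in m, angles in rad, forces in N, time in s.
With the tool pointing down it reaches from about 0.275 to 1 m from the base axis. Payload 8.4 kg.
Tool frame: the origin (TCP) lies on the centre line of the jaws, within the pads' length; the fingertips stand 17 mm ahead of it and the grasp point (between the pads) lies 2 mm behind it (bot.tcp_to_tips is the z of the fingertips in the tool frame, in m); z points along the fingers, y is the line along which they close (so a half turn about z gives the same grasp; the last joint's range is limited). The gripper opens to 85 mm and grips with 20 to 120 N. Pads are 22 mm wide; open, the fingers measure 114 mm over their backs; the gripper's body (76 mm by 85 mm) begins 54 mm behind the grasp point. The pads swing forward as they close: fully open they stand 13 mm farther back than shut.
Start: joints at [1.306, 0.353, 1.633, -0, 1.155, -0.002], TCP at [0.162, 0.604, 0.248] pointing down, gripper open.
Joint ranges: [-2.63, 2.63], [-0.92, 2.1], [0.06, 2.66], [-1.3, 4.44], [0, 2.69], [-3.02, 3.02]. Speed limits (rad/s): [2.22, 2.22, 2.79, 3.14, 3.14, 3.14].

INTERFACE

Orientations are given as a unit quaternion [x, y, z, w].
In Python, from workcell import bot, hand, kinematics, get_obs, vision, hand_in gives the robot as it stands. The module is installed in compiled form; this text tells all that it offers. Calls block until the motion is done:
- bot.reach(position, orientation): joint-space move of the TCP to a pose.
- bot.servo_line(position, ori=None, velocity=0.15): straight line of the TCP; ori=None keeps the orientation; velocity is the mean speed in m/s.
- bot.goto_joints(angles): joint-space move.
- hand.move_gripper(opening, strength=None): finger opening in m; strength is the grip in N (None keeps the last); returns when the fingers have stopped.
- bot.dwell(seconds).
- kinematics.solve_ik(position, orientation): joint angles nearest the present ones, or None.
- get_obs(): the state.
- vision.read_camera(name): name is "scene" or "top" or "wrist"; returns a dict with "frame" (384x512x3 uint8, red, green, blue), "intrinsics" (3x3 intrinsics, pixels), "dist" ([k1, k2, p1, p2, k3] as OpenCV has them; the pictures are not rectified), "view" (4x4, takes a point from world to camera coordinates). Camera axes: x right, y down, z forward; pixel columns grow to the right and rows downward; lengths in m; the calibration is good to about 2 mm. A picture is of the moment at which its call begins. There is no depth.
A pose or a line that the arm cannot do raises bot.IKError and nothing moves.
- hand_in(): hands the job in; it is judged then, once.
The state is a dict: "time_s": time; "joint_pos": joint angles; "joint_vel": joint speeds; "joint_efforts": joint torques, N m; "position": TCP position; "orientation": TCP orientation; "wrist_force": force on the tool from outside, world axes, zero at the start; "ft_torque": the same for the moment, N m; "gripper_width": finger opening in m; "grip_force": force on a finger pad.
Only numpy, scipy, OpenCV 4.12 (cv2) and the standard library are available. Lean on these libraries where they do the work, as an engineer would, in place of code of your own. Each camera call takes 0.05 s, during which the arm holds its last target. There are 200 camera calls.

TASK

The three spring-mounted feet of the hardness tester are up for their stiffness check: press the rubber pads at least half-way down with a fingertip, one after another from the robot's left to its right, and feel which is the softest. Then push the white tag at the softest foot fully down; leave the other two tags up and do not move or lift the things lying about.

Things in the scene. Friction and masses are not known exactly. Their poses are not given: they have to be found in the camera images.
- foot_left: the robot's left (largest y) station: a dark steel plate 140 x 64 x 10 mm fixed to the bench, with a spring-mounted foot at one end and a white hinged tag at the other. All three look alike. Origin: centre of the plate's underside; its x runs along the plate from foot (axis at x = -35 mm) to tag (hinge at x = +12 mm); both at y = 0
- foot_left_pad (a point): centre of the pad's top at rest, 60 mm above the bench (fixed point). Black rubber disc 38 mm across on a coil spring; goes straight down at most 12 mm and springs back. Each yields from about 1.4 N; 6 mm down the softest needs about 3 N, the next 6 N, the stiffest 10 N. Which station has which spring varies from start to start and cannot be seen
- tag_left (a joint): angle of this station's tag in rad: 0 to 0.1 at the start (up, sloping about 40 degrees above level), 0.7 when fully down (level, on its rest). Friction keeps it where it is left
- tag_left_push (a point): point to push on the tag's upper face, 30 mm from its hinge; moves with it: about 51 mm above the bench with the tag up, 32 mm down. Tag: white plate 50 long, 36 wide, 4 mm thick (7 at its free edge); hinge 30 mm above the bench, on the side towards the pad; free end points away from the pad. Yields to about 2 N down at this point
- foot_mid: the robot's middle station: a dark steel plate 140 x 64 x 10 mm fixed to the bench, with a spring-mounted foot at one end and a white hinged tag at the other. All three look alike. Origin: centre of the plate's underside; its x runs along the plate from foot (axis at x = -35 mm) to tag (hinge at x = +12 mm); both at y = 0
- foot_mid_pad (a point): centre of the pad's top at rest, 60 mm above the bench (fixed point). Black rubber disc 38 mm across on a coil spring; goes straight down at most 12 mm and springs back. Each yields from about 1.4 N; 6 mm down the softest needs about 3 N, the next 6 N, the stiffest 10 N. Which station has which spring varies from start to start and cannot be seen
- tag_mid (a joint): angle of this station's tag in rad: 0 to 0.1 at the start (up, sloping about 40 degrees above level), 0.7 when fully down (level, on its rest). Friction keeps it where it is left
- tag_mid_push (a point): point to push on the tag's upper face, 30 mm from its hinge; moves with it: about 51 mm above the bench with the tag up, 32 mm down. Tag: white plate 50 long, 36 wide, 4 mm thick (7 at its free edge); hinge 30 mm above the bench, on the side towards the pad; free end points away from the pad. Yields to about 2 N down at this point
- foot_right: the robot's right (smallest y) station: a dark steel plate 140 x 64 x 10 mm fixed to the bench, with a spring-mounted foot at one end and a white hinged tag at the other. All three look alike. Origin: centre of the plate's underside; its x runs along the plate from foot (axis at x = -35 mm) to tag (hinge at x = +12 mm); both at y = 0
- foot_right_pad (a point): centre of the pad's top at rest, 60 mm above the bench (fixed point). Black rubber disc 38 mm across on a coil spring; goes straight down at most 12 mm and springs back. Each yields from about 1.4 N; 6 mm down the softest needs about 3 N, the next 6 N, the stiffest 10 N. Which station has which spring varies from start to start and cannot be seen
- tag_right (a joint): angle of this station's tag in rad: 0 to 0.1 at the start (up, sloping about 40 degrees above level), 0.7 when fully down (level, on its rest). Friction keeps it where it is left
- tag_right_push (a point): point to push on the tag's upper face, 30 mm from its hinge; moves with it: about 51 mm above the bench with the tag up, 32 mm down. Tag: white plate 50 long, 36 wide, 4 mm thick (7 at its free edge); hinge 30 mm above the bench, on the side towards the pad; free end points away from the pad. Yields to about 2 N down at this point
- test_block: bystander, loose: bright steel reference block, a disc 50 across, height 12 mm; origin at the centre of its underside
- specimen: bystander, loose: black resin-mounted specimen, a cylinder 30 across, height 22 mm; origin at the centre of its underside
- indenter_case: bystander, loose: small dark wooden case, 42 x 30, height 24 mm; origin at the centre of its underside
- loupe: bystander, loose: black loupe standing upright, 38 across, height 42 mm; origin at the centre of its underside
- polish: bystander, loose: white plastic bottle, 44 across, height 80 mm; origin at the centre of its underside
- driver: bystander, loose: screwdriver lying along its x axis, 170 mm; origin at the centre of its underside
Things that resemble listed ones, but are neither listed nor needed, are in the scene too. What is shaped like the foot_right but orange is not meant.

How it is judged:
By the outcome, as a careful person would: the job done as asked, in the order asked, and still so for the second after the job is handed in, with the robot touching nothing.
It also fails if it takes over 61 s, if anything falls off the work surface, if the arm or the gripper's body presses on something with over 40 N, if the wrist force passes 120 N, or if a joint passes its speed limit or range.

## Working session

There is one attempt and no reset: what is moved stays moved. The work goes in short steps, each a Python script; the robot and the scene stay as the last script left them, time stands still between calls to the robot, and variables do not carry over. Pictures are saved under pics/ and viewed, at most 10 in all, crops included, and the job is handed in when it is done.

```bash
mkdir -p pics; python3 - <<'E'
from workcell import bot, hand, kinematics, get_obs, vision
import cv2
o=get_obs(); print(o['time_s'],o['position'],o['orientation'],o['wrist_force'],bot.tcp_to_tips)
for n in ("top","scene"):
    c=vision.read_camera(n); print(n,c['intrinsics'].tolist(),c['dist'],c['view'].round(4).tolist())
    cv2.imwrite(f'pics/{n}0.png',cv2.resize(c['frame'][:,:,::-1],(800,600),interpolation=cv2.INTER_CUBIC))
    cv2.imwrite(f'raw_{n}0.png',c['frame'][:,:,::-1])
E
```

```text
0.0 [0.16225843 0.60312291 0.24755469] [ 1.31039116e-01  9.91376971e-01 -6.65454806e-04 -9.13559065e-05] [ 0.1074426  -0.14365485 -0.10056793] 0.017
top [[349.3597865090811, 0.0, 251.19077917364186], [0.0, 349.3597865090811, 187.47061925660975], [0.0, 0.0, 1.0]] [-0.06191074  0.          0.          0.          0.        ] [[-0.0263, -0.9997, -0.0005, -0.0013], [-0.9762, 0.0258, -0.2154, 0.4718], [0.2154, -0.0052, -0.9765, 1.1125], [0.0, 0.0, 0.0, 1.0]]
scene [[450.1217798495023, 0.0, 259.66141813422985], [0.0, 450.1217798495023, 192.35958071870638], [0.0, 0.0, 1.0]] [-0.00135327  0.          0.          0.          0.        ] [[-0.1916, 0.9815, 0.0017, 0.0968], [0.8326, 0.1635, -0.5291, -0.3518], [-0.5196, -0.0999, -0.8485, 1.4829], [0.0, 0.0, 0.0, 1.0]]
```

View pics/top0.png

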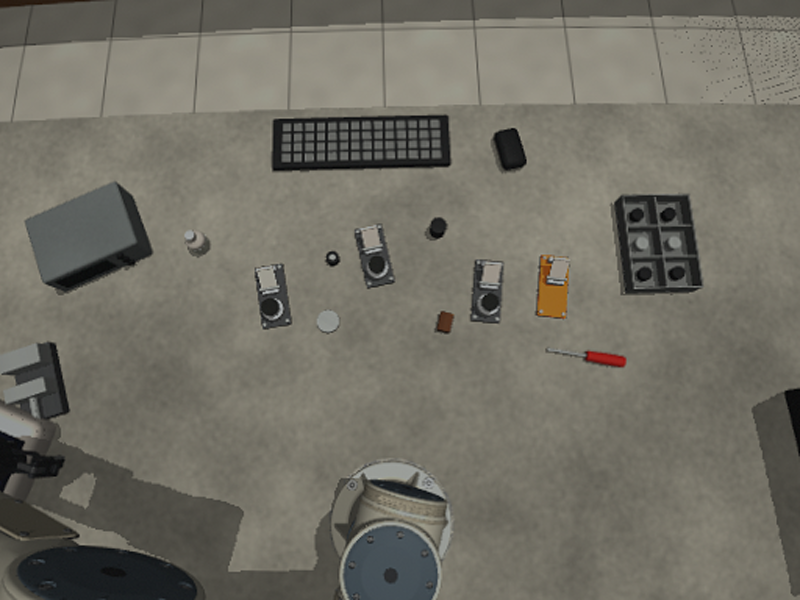

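View pics/scene0.png

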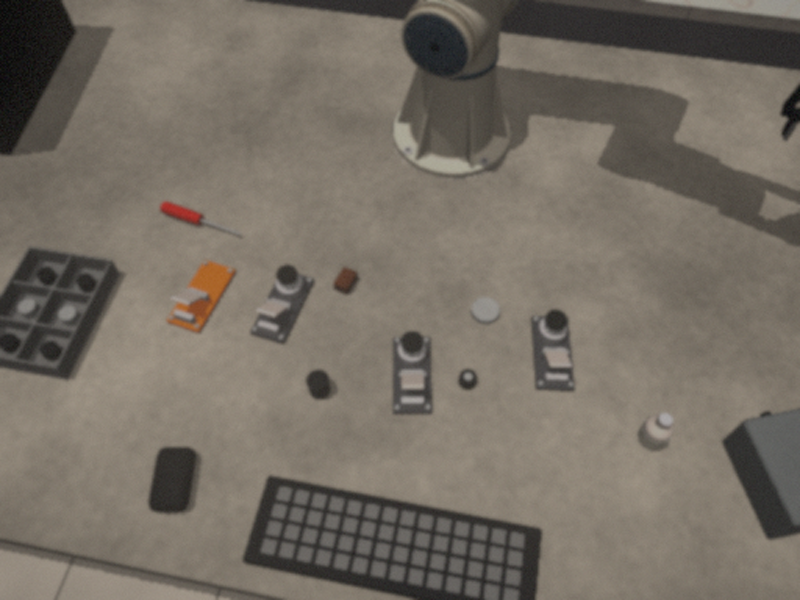

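The top view shows three dark stations, at about (271,297), (375,256) and (488,291). The orange look-alike, which has no pad, is at (554,287). The dark ones fit the description, with left, mid and right running left to right in the image. I'll enlarge them to confirm and to read off pixels.

```bash
python3 - <<'E'
import cv2
a=cv2.imread('raw_top0.png')[138:216,155:365]
a=cv2.resize(a,None,fx=3.8,fy=3.8,interpolation=cv2.INTER_CUBIC)
cv2.imwrite('pics/c1.png',cv2.convertScaleAbs(a,alpha=1.6,beta=15))
b=cv2.imread('raw_scene0.png')[160:270,155:375]
b=cv2.resize(b,None,fx=3.6,fy=3.6,interpolation=cv2.INTER_CUBIC)
cv2.imwrite('pics/c2.png',cv2.convertScaleAbs(b,alpha=1.6,beta=15))
E
```

```text
(no output)
```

View pics/c1.png

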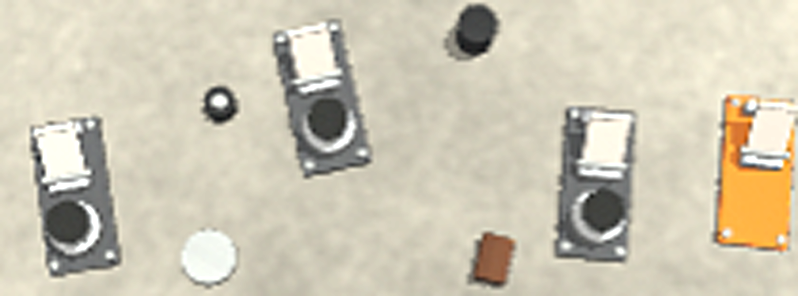

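View pics/c2.png

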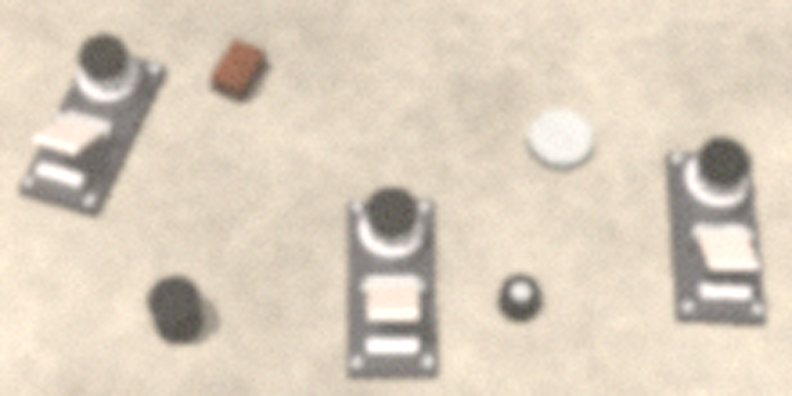

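The crop confirms it: three dark stations with pads at c1 (71,222), (328,119) and (603,209). The orange one at (755,170) is excluded. Next I compute poses from the pads in both cameras and the plate corners in the top view.

```bash
cat > h.py <<'E'
from workcell import bot, hand, kinematics, get_obs, vision
import cv2, numpy as np, json
def ray(c,px):
    u=cv2.undistortPoints(np.array([px],float).reshape(-1,1,2),c['intrinsics'],c['dist']).reshape(-1)
    R=c['view'][:3,:3]; return -R.T@c['view'][:3,3], R.T@np.array([*u,1])
def onz(c,px,z):
    o,d=ray(c,px); return o+d*(z-o[2])/d[2]
def quat(yaw): return [np.cos(yaw/2),np.sin(yaw/2),0,0]
E
python3 - <<'E'
from h import *
t=vision.read_camera('top'); s=vision.read_camera('scene')
f1=lambda p:(np.array(p)+.5)/3.8-.5+[155,138]
f2=lambda p:(np.array(p)+.5)/3.6-.5+[155,160]
D={'left':((71,222),(723,162),[(32,127),(102,117),(50,275),(120,265)]),
'mid':((328,119),(391,212),[(274,32),(338,19),(307,176),(371,161)]),
'right':((603,209),(104,58),[(567,107),(634,110),(557,257),(627,261)])}
for k,(a,b,cs) in D.items():
    A=onz(t,f1(a),.06);B=onz(s,f2(b),.06)
    P=np.array([onz(t,f1(c),.01) for c in cs]); c=P.mean(0)
    d=P[:2].mean(0)-P[2:].mean(0); yaw=np.arctan2(d[1],d[0]); e=np.array([np.cos(yaw),np.sin(yaw)])
    print(k,'pad top',A[:2].round(4),'scene',B[:2].round(4),'from plate',(c[:2]-.035*e).round(4),'yaw',yaw.round(3),'len',np.linalg.norm(d).round(4),'tag', (c[:2]+.04*e).round(4))
    for y in(yaw,yaw+np.pi): print('  ik',y.round(2),np.round(kinematics.solve_ik([*A[:2],.2],quat(y)),2))
E
```

```text
left pad top [0.4475 0.244 ] scene [0.4512 0.2438] from plate [0.4478 0.2464] yaw 0.139 len 0.1398 tag [0.5221 0.2568]
  ik 0.14 [ 0.5   0.23  1.92 -0.    0.99  1.93]
  ik 3.28 [ 0.5   0.23  1.92 -0.    0.99 -1.21]
mid pad top [0.5341 0.019 ] scene [0.5379 0.0156] from plate [0.5358 0.018 ] yaw 0.199 len 0.141 tag [0.6093 0.0329]
  ik 0.2 [ 0.03  0.27  1.87 -0.    1.    1.4 ]
  ik 3.34 [ 0.03  0.27  1.87 -0.    1.   -1.74]
right pad top [ 0.4469 -0.2182] scene [ 0.45   -0.2212] from plate [ 0.4467 -0.2189] yaw -0.119 len 0.1412 tag [ 0.5211 -0.2278]
  ik -0.12 [-0.46  0.21  1.95 -0.    0.98  1.23]
  ik 3.02 [-0.46  0.21  1.95 -0.    0.98 -1.91]
```

```bash
cat >> h.py <<'E'
def press(name,x,y,yaw,down):
    q=quat(yaw); T=bot.tcp_to_tips
    bot.reach([x,y,.10+T],q); bot.servo_line([x,y,.068+T],velocity=.1); bot.dwell(.3)
    f0=get_obs()['wrist_force'].copy(); print(name,'f0',f0.round(2))
    for z in down:
        bot.servo_line([x,y,z+T],velocity=.03); bot.dwell(.25)
        o=get_obs(); f=o['wrist_force']-f0
        print(' tip z %.4f cmd %.4f F %s t %.1f'%(o['position'][2]-T,z,f.round(2),o['time_s']))
        if f[2]>25: break
    bot.servo_line([x,y,.10+T],velocity=.15)
E
python3 - <<'E'
from h import *
hand.move_gripper(0.0)
print(get_obs()['gripper_width'],get_obs()['time_s'])
press('left',.4488,.2448,.139+np.pi,[.060,.057,.054,.052,.0505])
E
```

```text
-6.950437573951095e-05 0.9667
left f0 [-0.82  0.61 -0.36]
 tip z 0.0601 cmd 0.0600 F [ 0.92 -0.47  1.48] t 4.1
 tip z 0.0572 cmd 0.0570 F [ 0.75 -1.3   5.61] t 4.6
 tip z 0.0544 cmd 0.0540 F [-0.5  -1.03  9.27] t 5.1
 tip z 0.0526 cmd 0.0520 F [-1.05 -1.61 11.06] t 5.6
 tip z 0.0512 cmd 0.0505 F [-1.04 -2.49 12.61] t 6.1
```

```bash
python3 - <<'E'
from h import *
press('mid',.5359,.0175,.199+np.pi,[.060,.057,.054,.052,.0505])
press('right',.4478,-.2193,-.119+np.pi,[.060,.057,.054,.052,.0505])
E
```

```text
mid f0 [-0.88  0.08  0.51]
 tip z 0.0600 cmd 0.0600 F [0.65 0.05 0.38] t 9.0
 tip z 0.0571 cmd 0.0570 F [ 0.35 -0.41  2.08] t 9.5
 tip z 0.0542 cmd 0.0540 F [0.82 0.22 4.51] t 10.0
 tip z 0.0523 cmd 0.0520 F [-0.25 -1.24  7.08] t 10.5
 tip z 0.0509 cmd 0.0505 F [-0.57 -0.46  8.04] t 11.0
right f0 [-0.06  0.67  0.1 ]
 tip z 0.0600 cmd 0.0600 F [-1.27  0.26  0.96] t 13.9
 tip z 0.0571 cmd 0.0570 F [ 1.27 -0.29  2.15] t 14.4
 tip z 0.0541 cmd 0.0540 F [ 1.47 -1.02  2.55] t 14.9
 tip z 0.0521 cmd 0.0520 F [ 0.42 -0.84  2.22] t 15.4
 tip z 0.0505 cmd 0.0505 F [ 1.64 -1.71  3.07] t 15.9
```

Left is the stiffest (about 9 N), mid is medium (about 5 N) and right is softest (about 2.5 N). I'll push the right tag.

```bash
python3 - <<'E'
from h import *
x,y,yaw=.522,-.2284,-.119+np.pi; T=bot.tcp_to_tips
bot.reach([x,y,.10+T],quat(yaw)); bot.servo_line([x,y,.07+T],velocity=.1); bot.dwell(.3)
f0=get_obs()['wrist_force'].copy()
for z in [.05,.042,.036,.034,.033,.032,.0315,.031,.0305,.030,.0295,.029]:
    bot.servo_line([x,y,z+T],velocity=.04); bot.dwell(.25)
    o=get_obs(); f=o['wrist_force']-f0
    print('%.4f'%(o['position'][2]-T),z,f.round(2))
    if f[2]>15: break
bot.servo_line([x,y,.12+T],velocity=.15)
bot.reach([.42,0,.35],quat(np.pi)); bot.dwell(.3)
print(get_obs()['time_s'])
for n,(r0,r1,c0,c1) in dict(top=(138,216,155,365),scene=(160,270,155,375)).items():
    a=vision.read_camera(n)['frame'][:,:,::-1]
    if n=='scene': a=a[r0:r1,c0:c1]
    cv2.imwrite(f'pics/{n}1.png',cv2.convertScaleAbs(cv2.resize(a,(800,600 if n=='top' else 400),interpolation=cv2.INTER_CUBIC),alpha=1.5))
E
```

```text
0.0501 0.05 [-1.26  0.33 -0.03]
0.0420 0.042 [-1.22  0.17  0.08]
0.0359 0.036 [-1.51  0.62  0.13]
0.0340 0.034 [-0.42  0.75 -0.5 ]
0.0330 0.033 [ 0.32  0.15 -0.97]
0.0321 0.032 [-2.13 -0.16  2.1 ]
0.0320 0.0315 [-2.69  1.9   8.1 ]
0.0319 0.031 [-4.05  1.95 14.13]
0.0319 0.0305 [-6.91  2.4  19.79]
24.9
```

View pics/scene1.png

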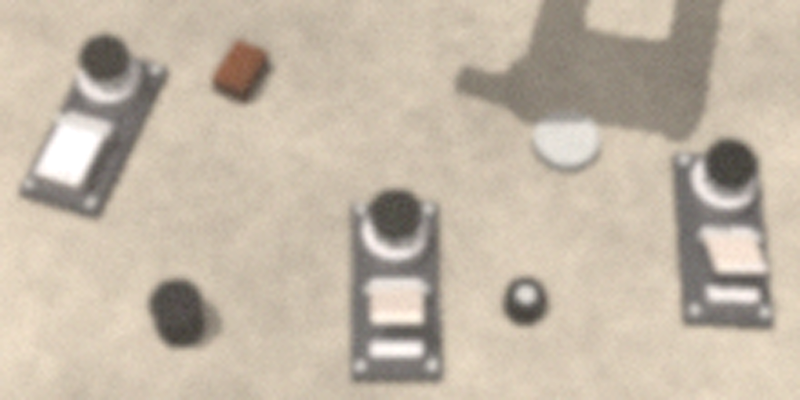

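The picture shows the right tag level on its rest at (72,150). The mid tag at (395,300) and the left tag at (735,250) are still up, and the bystanders have not moved.

```bash
python3 -c "
from workcell import hand_in
print(hand_in())"
```

```text
the job is handed in; nothing more can be done
None
```

I pressed the pads left, mid, right, each about 9 mm down by tip height. The right foot was the softest, so I pushed only its tag down onto its rest; the other two stay up, and I handed the job in after about 25 s of robot time.

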